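Set two dosing regulators by their edge thumbwheels

TASK

Set both dosing regulators on the worktop: take the guard cap off the covered one and stand it upright on a clear spot of the worktop, and roll each regulator's edge thumbwheel with a fingertip until its needle is in line with its index tab. Once the covered one is set, put the cap back over its wheel, down flat inside the kerb. Do not knock over or shift any of the other things on the worktop.

Things in the scene. Friction and masses are not known exactly. Their poses are not given: they have to be found in the camera images.
- reg_a: the regulator that wears the cap at the start: low housing, grey with white deck, fixed, 136 (its x) x 70 (its y) x 46 mm high (deck). Origin: centre of its underside; +x runs from the wheel end to the scale end. Two 20 mm long tube ports stick out of the +x end. The two regulators are alike and stand in either of two places, left or right, turned up to 0.45 rad.
- reg_a_seat (a point): point on the deck (46 mm above the worktop) over the wheel's axle, 30 mm to -x of the housing's origin; axes as the housing's. Centre of a raised rectangular kerb, 3 mm high, inside 66 (x) x 50 (y) mm, outside 72 x 56 mm, in which the cap stands
- reg_a_wheel_top (a point): top of the thumbwheel: black, ribbed, 20 mm radius, 14 mm wide, axle along the housing's y; only 7 mm stands out of a slot in the deck (top 53 mm above the worktop). It is sprung: yields straight down up to 4 mm, 1.2 N at first touch, 6 N at the stop. Pressed 2 to 3 mm down, it is rolled by dragging the fingertip along the housing's x, in several strokes
- reg_a_wheel (a joint): turn of the thumbwheel (rad), + when its top rolls to the housing's +x; 0 at mid scale, stops at +-2.5; stays where it is left. The needle moves 8 mm per rad the same way: 0.4 mm per mm rolled at the rim
- reg_a_needle_tip (a point): needle: dark steel bar 3 mm thick, in the +y half of the scale trough (50 x 18 mm, sunk 8 mm in the deck, centred 37 mm to +x of the housing's origin). Geared to the wheel (and dips with it when pressed), slides along the housing's x to 20 mm either side of the middle; out of a finger's reach. The point: middle of its top, at the trough's centre line
- reg_a_tab_tip (a point): index tab: dark steel wedge in the -y half of the same trough, 9 mm wide narrowing to 2 mm at its tip, which points at the needle's row and marks where the needle must stand; stays put. The point: its tip at the trough's centre line; axes as the housing's
- reg_b: the regulator with the bare wheel: low housing, grey with white deck, fixed, 136 (its x) x 70 (its y) x 46 mm high (deck). Origin: centre of its underside; +x runs from the wheel end to the scale end. Two 20 mm long tube ports stick out of the +x end. The two regulators are alike and stand in either of two places, left or right, turned up to 0.45 rad.
- reg_b_seat (a point): point on the deck (46 mm above the worktop) over the wheel's axle, 30 mm to -x of the housing's origin; axes as the housing's. Centre of a raised rectangular kerb, 3 mm high, inside 66 (x) x 50 (y) mm, outside 72 x 56 mm, in which the cap stands
- reg_b_wheel_top (a point): top of the thumbwheel: black, ribbed, 20 mm radius, 14 mm wide, axle along the housing's y; only 7 mm stands out of a slot in the deck (top 53 mm above the worktop). It is sprung: yields straight down up to 4 mm, 1.2 N at first touch, 6 N at the stop. Pressed 2 to 3 mm down, it is rolled by dragging the fingertip along the housing's x, in several strokes
- reg_b_wheel (a joint): turn of the thumbwheel (rad), + when its top rolls to the housing's +x; 0 at mid scale, stops at +-2.5; stays where it is left. The needle moves 8 mm per rad the same way: 0.4 mm per mm rolled at the rim
- reg_b_needle_tip (a point): needle: dark steel bar 3 mm thick, in the +y half of the scale trough (50 x 18 mm, sunk 8 mm in the deck, centred 37 mm to +x of the housing's origin). Geared to the wheel (and dips with it when pressed), slides along the housing's x to 20 mm either side of the middle; out of a finger's reach. The point: middle of its top, at the trough's centre line
- reg_b_tab_tip (a point): index tab: dark steel wedge in the -y half of the same trough, 9 mm wide narrowing to 2 mm at its tip, which points at the needle's row and marks where the needle must stand; stays put. The point: its tip at the trough's centre line; axes as the housing's
- cap: loose grey guard cap, about 70 g: box open below, 60 (x) x 44 (y) x 20 mm high, with a grip fin on top, 36 mm long (x), 12 mm thick (y), 20 to 44 mm above the cap's lower rim. Origin: centre of the lower rim. At the start it stands inside the first regulator's kerb over the wheel, 3 mm play all round; turned by half it fits as well
- worktop (a point): a point on the level grey worktop (z = 0), fixed, 0.5 m ahead of the robot; the worktop, slanted at its near edges, reaches at least from y = -0.20 to 0.25 m at x = 0.40, -0.40 to 0.30 m at x = 0.50, and -0.52 to 0.33 m at x = 0.60; tall equipment stands along its back from x = 0.63 m on
- bottle: plain white plastic bottle with a grey cap, upright, 50 mm diameter, 150 mm tall; origin at the centre of its underside; bystander
- vial: small upright injection vial with a blue cap, 25 mm diameter, 53 mm tall; origin at the centre of its underside; bystander
- oximeter: blue and grey finger oximeter, 34 (x) x 58 (y) x 31 mm tall; origin at the centre of its underside; bystander
- kidney_dish: kidney dish, 97 (x) x 197 (y) x 35 mm tall; origin at the centre of its underside; bystander
- carton_suture: small white carton, 53 (x) x 88 (y) x 30 mm tall; origin at the centre of its underside; bystander
- tape_roll_0: thick roll of tape lying flat, 77 mm diameter, 25 mm tall; origin at the centre of its underside; bystander
- tape_roll_1: thin roll of tape lying flat, 64 mm diameter, 12 mm tall; origin at the centre of its underside; bystander

How it is judged:
By the outcome, as a careful person would: the job done as asked, in the order asked, and still so for the second after the job is handed in, with the robot touching nothing.
It also fails if it takes over 72 s, if anything falls off the work surface, if the arm or the gripper's body presses on something with over 40 N, if the wrist force passes 120 N, or if a joint passes its speed limit or range.

ROBOT

A 6-joint arm with a two-finger parallel gripper is mounted at the origin on a cart in front of the work surface, level with it; the furniture and walls round the work are solid. World frame = base frame: x ahead of the robot, y to its left, z up, the work surface at z = 0. Lengths are in m, angles in rad, forces in N, time in s.
With the tool pointing down it reaches from about 0.35 to 0.975 m from the base axis. Payload 17.4 kg.
Tool frame: the origin (TCP) lies on the centre line of the jaws, within the pads' length; the fingertips stand 25 mm ahead of it and the grasp point (between the pads) lies 6 mm ahead of it; z points along the fingers, y is the line along which they close (so a half turn about z gives the same grasp; the last joint's range is limited). The gripper opens to 85 mm and grips with 20 to 120 N. Pads are 22 mm wide; open, the fingers measure 114 mm over their backs; the gripper's body (76 mm by 85 mm) begins 54 mm behind the grasp point. The pads swing forward as they close: fully open they stand 13 mm farther back than shut.
Start: joints at [-1.182, 0.116, 1.442, -0, 1.584, -0.038], TCP at [0.279, -0.614, 0.256] pointing down, gripper open.
Joint ranges: [-2.83, 2.83], [-0.83, 2.19], [0.07, 2.5], [-1.14, 4.28], [0.01, 3], [-2.97, 2.97]. Speed limits (rad/s): [1.89, 1.89, 2.22, 3.14, 3.14, 3.14].

INTERFACE

Orientations are given as a unit quaternion [w, x, y, z].
In Python, from workcell import arm gives the robot as it stands.
- The arm moves only by the shell command python3 jog.py 'ROWS' [OPENING]. ROWS is a JSON list of rows, 1 to 12 of them, each of 6 numbers: dx, dy, dz in m, then a rotation vector rx, ry, rz in rad; each row is the pose to reach, as a shift and turn from the pose commanded when the command began, along the tool's axes at that moment; what a row does not reach only later rows make up. A row lasts 1/10 s, in which the tool goes at most 0.05 m and 0.15 rad, less where a joint would pass 70% of its speed; a pose out of reach is approached as far as the arm can. OPENING is the finger opening in m, set as the command begins (- or left out keeps the last). The fingers move at their own pace and stop on an object; the grip force is fixed at half the most. Time passes only in rows, so rows that do not move let the fingers close. It prints the time, the measured TCP pose, the force, the opening and the grip force at its end.
- arm.get_obs(): the state, without advancing time (a new reading comes with each control period).
- arm.capture(name): name is "side" or "top" or "wrist"; returns the picture (420x560x3 uint8, red, green, blue); there is no depth.
- arm.calibration(name): a dict with "vertical_fov" (degrees; the focal length in pixels is half the picture's height over the tangent of half this angle, whatever the lens; pixels are square), "cx", "cy" (the principal point, pixels), "rvec" (rotation vector, rad) and "tvec" (3), from world to camera coordinates, as OpenCV has them; the wrist camera has in their place "tool_from_camera" (4x4, takes a point from camera to tool coordinates, whose origin is the TCP and whose axes are the flange's). Camera axes: x right, y down, z forward; pixel columns grow to the right and rows downward; lengths in m; the calibration is good to about 2 mm. The wrist camera is an equidistant fisheye: a pixel r from the principal point sees the ray r / f radians off the axis. A picture is of the moment at which its call begins: read the wrist's pose just before it. calibration takes no time and is no camera call.
- arm.job_done(): hands the job in; it is judged then, once.
The state is a dict: "time": time; "joints": joint angles; "joint_vel": joint speeds; "effort": joint torques, N m; "position": TCP position; "eef_rot": TCP orientation; "ft_force": force on the tool from outside, world axes, zero at the start; "ft_torque": the same for the moment, N m; "width": finger opening in m; "gripper_force": force on a finger pad.
Only numpy, scipy, OpenCV 4.12 (cv2) and the standard library are available. Lean on these libraries where they do the work, as an engineer would, in place of code of your own. Each camera call takes 0.05 s, during which the arm holds its last target. There are 200 camera calls.

## Working session

There is one attempt and no reset: what is moved stays moved. The work goes in short steps, Python scripts to look and compute and a shell command to move; the robot and the scene stay as the last step left them, time stands still between calls to the robot, and variables do not carry over. Pictures are saved under pics/ and viewed, at most 10 in all, crops included, and the job is handed in when it is done.

```bash
ls; mkdir -p pics
python3 - <<'E'
from workcell import arm
import cv2
for n in ["top","side"]:
    im=arm.capture(n); cv2.imwrite(f"pics/{n}0.png",im[:,:,::-1])
for n in ["top","side","wrist"]: print(n,arm.calibration(n))
o=arm.get_obs();print(o)
E
```

```text
jog.py
pics
workcell.py
top {'vertical_fov': 57.900142462765835, 'cx': 278.34120284423943, 'cy': 210.0812260740167, 'rvec': array([ 2.17450055, -2.1904707 ,  0.0128835 ]), 'tvec': array([-0.00331487,  0.57243198,  0.99299937])}
side {'vertical_fov': 53.824113816680146, 'cx': 279.96785748522467, 'cy': 212.02177505056267, 'rvec': array([ 2.43173655,  0.38535621, -0.13305218]), 'tvec': array([-0.53573042, -0.11517419,  1.15846473])}
wrist {'vertical_fov': 65.70646984690485, 'cx': 276.18068227202326, 'cy': 208.53339911037378, 'tool_from_camera': array([[ 8.67622487e-04, -9.52328824e-01, -3.05072217e-01,
         7.92387686e-02],
       [ 9.99999508e-01,  9.72831751e-04, -1.92851574e-04,
        -9.61074217e-04],
       [ 4.80442051e-04, -3.05071900e-01,  9.52329200e-01,
        -1.16708146e-01],
       [ 0.00000000e+00,  0.00000000e+00,  0.00000000e+00,
         1.00000000e+00]])}
{'time': 0.1, 'joints': array([-1.18176108e+00,  1.16423163e-01,  1.44217118e+00,  3.81900976e-07,
        1.58399801e+00, -3.77939485e-02]), 'joint_vel': array([-0.00174018, -0.00018649, -0.0014633 , -0.00106884, -0.00034394,
       -0.00023231]), 'effort': array([ 3.77970437e-04, -7.33672428e+01, -6.33790612e+01, -2.46935890e-06,
        5.29710043e-03, -7.29983498e-06]), 'position': array([ 0.27938471, -0.61431638,  0.25566295]), 'eef_rot': array([-4.92194364e-04,  9.77313285e-01,  2.11798236e-01, -8.71453513e-05]), 'ft_force': array([-0.594734  ,  0.38333937,  0.19244232]), 'ft_torque': array([-0.01831214,  0.04663282, -0.00211846]), 'gripper_force': 0.0, 'width': 0.08521732723595415}
```

View pics/top0.png

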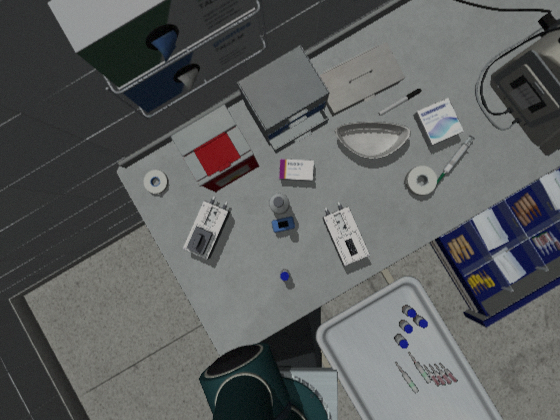

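View pics/side0.png

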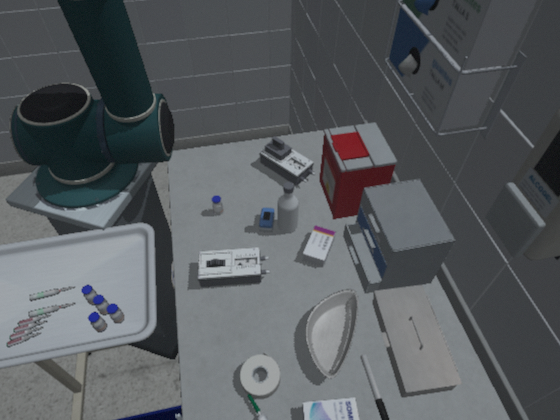

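Top view: capped reg_a is at about (206,230), bare reg_b at about (346,236), the oximeter at (284,225) beside the bottle at (279,203), and the vial at (286,276).

```bash
cat > h.py <<'E'
import numpy as np, cv2
from scipy.spatial.transform import Rotation as R
from workcell import arm
def foc(c): return 210/np.tan(np.radians(c["vertical_fov"])/2)
def pix2w(name,uv,z):
    c=arm.calibration(name); Rm=cv2.Rodrigues(c["rvec"])[0]
    d=Rm.T@np.array([(uv[0]-c["cx"])/foc(c),(uv[1]-c["cy"])/foc(c),1]); o=-Rm.T@c["tvec"]
    return o+d*(z-o[2])/d[2]
def w2pix(name,p):
    c=arm.calibration(name); q=cv2.Rodrigues(c["rvec"])[0]@np.array(p)+c["tvec"]
    return q[:2]/q[2]*foc(c)+[c["cx"],c["cy"]]
def tool(o=None):
    o=o or arm.get_obs(); q=o["eef_rot"]
    return R.from_quat([q[1],q[2],q[3],q[0]]).as_matrix(),np.array(o["position"])
def wcam():
    Rt,p=tool(); T=np.eye(4);T[:3,:3]=Rt;T[:3,3]=p
    return T@arm.calibration("wrist")["tool_from_camera"]
def wp2w(T,uv,z):
    c=arm.calibration("wrist"); v=np.array([uv[0]-c["cx"],uv[1]-c["cy"]]); r=np.hypot(*v);t=r/foc(c)
    d=T[:3,:3]@np.r_[np.sin(t)*v/max(r,1e-9),np.cos(t)]
    return T[:3,3]+d*(z-T[2,3])/d[2]
def ww2p(T,p):
    c=arm.calibration("wrist"); q=T[:3,:3].T@(np.array(p)-T[:3,3]); t=np.arctan2(np.hypot(*q[:2]),q[2])
    return q[:2]/np.hypot(*q[:2])*t*foc(c)+[c["cx"],c["cy"]]
def delta(p,yaw=None,p0=None,R0=None):
    """shift + rotvec in tool axes for target TCP pos p, tool down with tool-x at world angle yaw"""
    Rt,pp=tool(); Rt=Rt if R0 is None else R0; pp=pp if p0 is None else p0
    Rd=Rt if yaw is None else R.from_euler('z',yaw).as_matrix()@np.diag([1,-1,-1.])
    return np.round(Rt.T@(np.array(p)-pp),4),np.round(R.from_matrix(Rt.T@Rd).as_rotvec(),4)
E
python3 - <<'E'
from h import *
im=cv2.imread("pics/top0.png")
a=cv2.resize(im[190:272,170:240],None,fx=5.7,fy=5.7,interpolation=2); b=cv2.resize(im[190:272,312:382],None,fx=5.7,fy=5.7,interpolation=2)
cv2.imwrite("pics/c1.png",np.hstack([a,b])); print(a.shape)
for n,u,z in [("a",(206,230),.046),("b",(346,236),.046),("vial",(286,276),.05),("bottle",(279,203),.15),("oxi",(284,225),.03),("carton",(297,170),.03),("tape1",(156,182),.012)]: print(n,pix2w("top",u,z).round(3))
Rt,p=tool();print(Rt.round(2))
E
```

```text
(467, 399, 3)
a [0.521 0.178 0.046]
b [ 0.504 -0.18   0.046]
vial [ 0.404 -0.027  0.05 ]
bottle [ 0.582 -0.014  0.15 ]
oxi [ 0.533 -0.023  0.03 ]
carton [ 0.676 -0.058  0.03 ]
tape1 [0.651 0.321 0.012]
[[ 0.91  0.41 -0.  ]
 [ 0.41 -0.91  0.  ]
 [ 0.   -0.   -1.  ]]
```

View pics/c1.png

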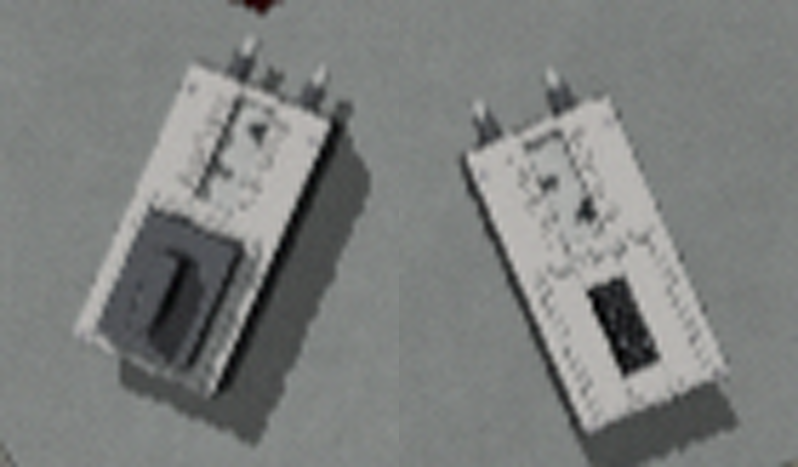

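Crop of the top view: reg_a's scale end points up and right (negative yaw), reg_b's up and left (positive yaw). On b the needle is further to +x than the tab. I'll fit both poses from the deck corners.

Run:
```python
from h import *
C={"a":([(190,67),(335,120),(212,394),(78,333)],170),"b":([(466,157),(607,98),(724,370),(590,432)],312-70)}
# model corners order: (+x,+y),(+x,-y),(-x,-y),(-x,+y)
M=np.array([(68,35),(68,-35),(-68,-35),(-68,35)])/1000
for k,(c,x0) in C.items():
    W=np.array([pix2w("top",(u/5.7+x0,v/5.7+190),.046)[:2] for u,v in c])
    m=W.mean(0); A=(W-m); ang=np.arctan2((M[:,0]*A[:,1]-M[:,1]*A[:,0]).sum(),(M*A).sum())
    Rm=np.array([[np.cos(ang),-np.sin(ang)],[np.sin(ang),np.cos(ang)]])
    print(k,m.round(4),ang.round(3),"res mm",(np.abs(A-M@Rm.T).max()*1e3).round(1),"seat",(m+Rm@[-.03,0]).round(4))
    s=m+Rm@[-.03,0]
    if k=="b": print(delta([s[0],s[1],.14],ang), delta([s[0],s[1],.14],.427))
```

```text
a [0.521  0.1785] -0.408 res mm 3.4 seat [0.4935 0.1904]
b [ 0.5029 -0.1816] 0.402 res mm 3.3 seat [ 0.4753 -0.1934]
(array([ 0.3526, -0.3019,  0.116 ]), array([-0.001 , -0.    ,  0.0246])) (array([ 0.3526, -0.3019,  0.116 ]), array([-0.001 , -0.    , -0.0002]))
```

```bash
python3 jog.py '[[0.35,-0.3,0.03,0,0,0.0],[0.353,-0.302,0.03,0,0,0],[0.353,-0.302,0.03,0,0,0],[0.353,-0.302,0.03,0,0,0],[0.353,-0.302,0.03,0,0,0],[0.353,-0.302,0.03,0,0,0],[0.353,-0.302,0.03,0,0,0],[0.353,-0.302,0.05,0,0,0],[0.353,-0.302,0.116,0,0,0],[0.353,-0.302,0.116,0,0,0],[0.353,-0.302,0.116,0,0,0],[0.353,-0.302,0.116,0,0,0]]' 0
python3 jog.py '[[0,0,0,0,0,0],[0,0,0,0,0,0]]'
python3 - <<'E'
from h import *
T=wcam(); im=arm.capture("wrist"); cv2.imwrite("pics/w1.png",im[:,:,::-1]); np.save("T1.npy",T); print(T.round(4), arm.get_obs()["width"])
E
```

```text
time: 1.3
position: [0.4755, -0.1927, 0.1394]
eef_rot: [-0.001, 0.977, 0.213, -0.001]
ft_force: [0.2, -0.4, 0.4]
width: -0.0001
gripper_force: 0.0
time: 1.5
position: [0.476, -0.1946, 0.1419]
eef_rot: [0.001, 0.977, 0.211, 0.001]
ft_force: [0.9, 0.3, 0.7]
width: -0.0004
gripper_force: 0.0
[[ 0.4137 -0.8675 -0.2761  0.5475]
 [-0.9104 -0.3938 -0.1268 -0.1609]
 [ 0.0012  0.3038 -0.9527  0.2587]
 [ 0.      0.      0.      1.    ]] -0.00037291565679405277
```

View pics/w1.png

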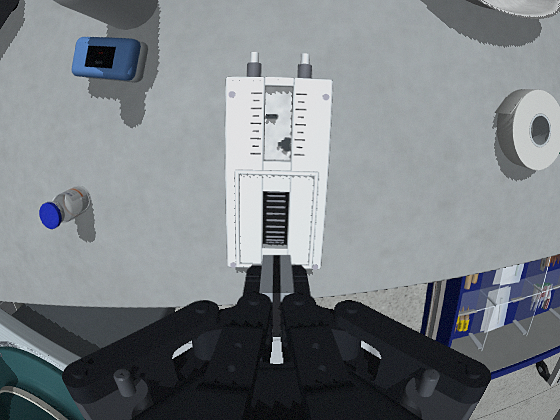

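Wrist view: reg_b's deck spans about (226,78) to (332,268), with the needle at (271,117), tab near (284,145) and wheel at (275,218). I'll get its pose from the contour and enlarge the scale.

```bash
cat >> h.py <<'E'
def deckfit(im,T,c0):
    """fit 136x70 rectangle to white deck in wrist image (BGR), near world point c0"""
    g=im.min(2); m=((g>150)*255).astype(np.uint8); m[275:]=0
    m=cv2.morphologyEx(m,cv2.MORPH_OPEN,np.ones((3,3)))
    n,l,s,_=cv2.connectedComponentsWithStats(m); u=ww2p(T,[*c0,.046]).astype(int)
    w=l[u[1]-60:u[1]+60,u[0]-30:u[0]+30]; k=np.bincount(w[w>0]).argmax()
    cs=cv2.findContours((l==k).astype(np.uint8),0,1)[0]; c=max(cs,key=len)[:,0]
    W=np.array([wp2w(T,q,.046)[:2] for q in c]); r=cv2.minAreaRect((W*1000).astype(np.float32))
    return r,W
def scale_strip(im,T,o,yaw,k=10,z=.038,half=(.026,.010)):
    """rectified picture of the trough: columns = housing x (k px/mm), row 0 = +y side"""
    xs=np.arange(-half[0],half[0],.001/k)+.037; ys=np.arange(half[1],-half[1],-.001/k)
    e=np.array([np.cos(yaw),np.sin(yaw)]); n=np.array([-e[1],e[0]])
    P=np.array([[ww2p(T,[*(np.array(o)+x*e+y*n),z]) for x in xs] for y in ys],np.float32)
    return cv2.remap(im,P,None,cv2.INTER_CUBIC)
E
python3 - <<'E'
from h import *
im=cv2.imread("pics/w1.png");T=np.load("T1.npy")
r,W=deckfit(im,T,[.503,-.182]);print(r)
cv2.imwrite("pics/c2.png",cv2.resize(im[65:275,210:345],None,fx=2.8,fy=2.8,interpolation=2))
yaw=.402; s=scale_strip(im,T,np.array(r[0])/1000,yaw,half=(.035,.016)); cv2.imwrite("pics/s2.png",s)
A=cv2.imread("pics/c2.png"); H=np.zeros((588+0,378+s.shape[1]*420//s.shape[1],3),np.uint8); H[:588,:378]=A; t=cv2.resize(s,(420,int(s.shape[0]*420/s.shape[1]))); H[:t.shape[0],378:]=t
cv2.imwrite("pics/c2.png",H);print(H.shape,s.shape)
E
```

```text
((536.1525268554688, -165.62387084960938), (246.0010223388672, 568.080322265625), 25.02228355407715)Traceback (most recent call last):
  File "<stdin>", line 5, in <module>
  File "h.py", line 43, in scale_strip
    P=np.array([[ww2p(T,[*(np.array(o)+x*e+y*n),z]) for x in xs] for y in ys],np.float32)
                 ~~~~^^^^^^^^^^^^^^^^^^^^^^^^^^^^^^
  File "h.py", line 23, in ww2p
    c=arm.calibration("wrist"); q=T[:3,:3].T@(np.array(p)-T[:3,3]); t=np.arctan2(np.hypot(*q[:2]),q[2])
ValueError: time passes only in moves, steps and waits
```

View pics/c2.png

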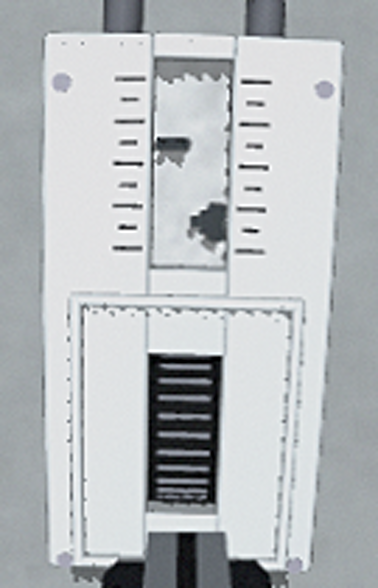

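Crop: needle bar at crop (172,142), tab tip near (192,224). The needle sits about 20 mm too far to +x. I'll fix the calibration caching and the threshold.

```bash
sed -i 's/^from workcell import arm/from workcell import arm\nimport functools\ncal=functools.lru_cache(arm.calibration)/; s/arm\.calibration("wrist")/cal("wrist")/g; s/arm\.calibration(name)/cal(name)/g; s/g>150/g>th/; s/deckfit(im,T,c0)/deckfit(im,T,c0,th=195)/' h.py
python3 - <<'E'
from h import *
im=cv2.imread("pics/w1.png");T=np.load("T1.npy")
print(im[200,150],im[200,240],im[255,235])
r,W=deckfit(im,T,[.503,-.182]);print(r)
for n,u,z in [("TL",(226,78),.046),("TR",(332,79),.046),("BL",(226.5,267),.046),("BR",(321,268),.046),("kerbTL",(235.5,172),.049),("kerbTR",(318,173),.049),("needle",(271,115.7),.042),("tabtip",(278,145),.042),("wheel",(275,191.5),.046),("wheelbot",(275,247),.046)]: print(n,wp2w(T,u,z)[:2].round(4))
E
```

```text
[173 170 163] [239 238 236] [128 126 121]
((480.0826110839844, -199.55148315429688), (64.42929077148438, 33.40978240966797), 22.910015106201172)
TL [ 0.5529 -0.1232]
TR [ 0.5807 -0.1857]
BL [ 0.4291 -0.1744]
BR [ 0.4574 -0.2387]
kerbTL [ 0.4987 -0.1539]
kerbTR [ 0.5206 -0.2037]
needle [ 0.5416 -0.1601]
tabtip [ 0.5257 -0.1724]
wheel [ 0.4965 -0.1834]
wheelbot [ 0.4592 -0.2004]
```

```bash
python3 jog.py '[[0.0115,-0.001,0.03,0,0,0.025],[0.0115,-0.001,0.058,0,0,0.025],[0.0115,-0.001,0.058,0,0,0.025]]'
python3 jog.py '[[0,0,0.004,0,0,0],[0,0,0.006,0,0,0],[0,0,0.007,0,0,0]]'
python3 jog.py '[[0,0,0,0,0,0],[0,0,0,0,0,0]]'
```

```text
time: 1.85
position: [0.4844, -0.1878, 0.0797]
eef_rot: [-0.001, 0.98, 0.199, -0.002]
ft_force: [0.5, 0.2, 0.6]
width: -0.0002
gripper_force: 0.0
time: 2.15
position: [0.4863, -0.1883, 0.0767]
eef_rot: [0.001, 0.98, 0.199, 0.001]
ft_force: [1.2, -0.8, 2.7]
width: 0.0002
gripper_force: 1.2
time: 2.35
position: [0.4862, -0.1881, 0.0762]
eef_rot: [0.001, 0.98, 0.2, 0.001]
ft_force: [0.9, -2.1, 2.3]
width: 0.0001
gripper_force: 1.4
```

```bash
python3 jog.py '[[0,0,0.0015,0,0,0],[0,0,0.0015,0,0,0]]'
python3 jog.py '[[-0.004,0,0,0,0,0],[-0.008,0,0,0,0,0],[-0.012,0,0,0,0,0],[-0.016,0,0,0,0,0],[-0.018,0,0,0,0,0],[-0.018,0,0,0,0,0]]'
python3 - <<'E'
from h import *
T=wcam(); im=arm.capture("wrist")[:,:,::-1].copy(); cv2.imwrite("pics/w2.png",im); np.save("T2.npy",T)
s=scale_strip(im,T,[.5052,-.1803],.402,half=(.032,.014)); t=cv2.resize(im[90:250,185:375],None,fx=3.36,fy=3.36,interpolation=2)[:,:640]
H=np.zeros((280+s.shape[1]*0+310,640,3),np.uint8);H[:280]=s[:280];H[280:590]=t[:310];cv2.imwrite("pics/c3.png",H)
E
```

```text
time: 2.55
position: [0.4861, -0.188, 0.0742]
eef_rot: [0.0, 0.98, 0.2, 0.0]
ft_force: [2.7, -3.1, 5.4]
width: 0.0002
gripper_force: 2.6
time: 3.15
position: [0.4692, -0.1951, 0.0742]
eef_rot: [0.0, 0.98, 0.199, 0.0]
ft_force: [0.6, -4.4, 5.8]
width: -0.0001
gripper_force: 2.8Traceback (most recent call last):
  File "<stdin>", line 4, in <module>
ValueError: could not broadcast input array from shape (310,638,3) into shape (310,640,3)
```

Run:
```python
from h import *
T=np.load("T2.npy"); im=cv2.imread("pics/w2.png")
s=scale_strip(im,T,[.5052,-.1803],.402,half=(.032,.014)); t=cv2.resize(im[60:240,185:375],(640,606),interpolation=2)
H=np.vstack([s[:280,:640],t[:310]]);cv2.imwrite("pics/c3.png",H)
```

```text
(no output)
```

View pics/c3.png

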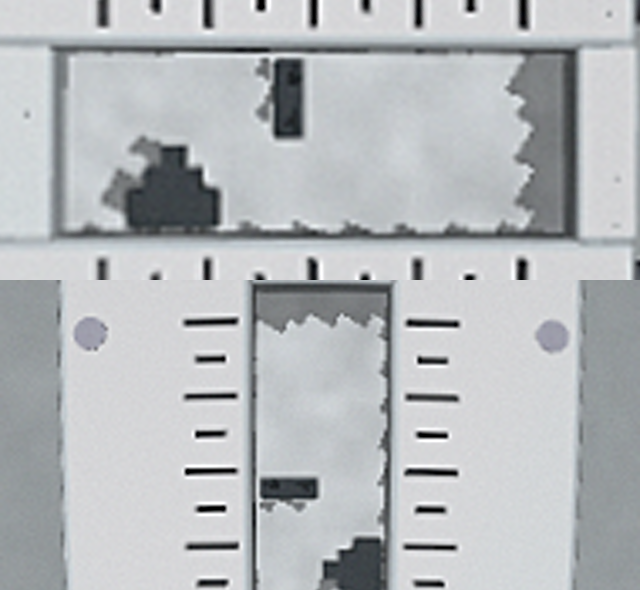

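Rectified strip (10 px/mm): needle at column 288, tab tip at about 174. That leaves 11.4 mm, or roughly 28 mm at the rim in two more strokes.

```bash
cat >> h.py <<'E'
def gauge(o,yaw,name):
    T=wcam(); im=arm.capture("wrist")[:,:,::-1].copy(); cv2.imwrite(f"pics/{name}.png",im); np.save(f"{name}.npy",T)
    s=scale_strip(im,T,o,yaw,half=(.032,.014)); cv2.imwrite(f"pics/{name}_s.png",s)
    d=s.max(2)<95
    n=d[65:130,70:560]; t=d[150:228,70:560]
    def ctr(m,thr):
        c=np.where(m.sum(0)>=thr)[0]+70; return (c.min(),c.max()) if len(c) else None
    # tab tip: mid-columns of the uppermost dark rows
    rows=[(np.where(r)[0].min()+np.where(r)[0].max())/2+70 for r in t[:40] if r.sum()>8]
    print(name,"needle",ctr(n,30),"tab rows mid",np.round(rows[:40:6],1),"tab span",ctr(t,20))
E
python3 jog.py '[[0,0,-0.006,0,0,0],[0.008,0,-0.006,0,0,0],[0.016,0,-0.006,0,0,0],[0.016,0,-0.003,0,0,0],[0.016,0,0,0,0,0],[0.012,0,0,0,0,0],[0.008,0,0,0,0,0],[0.004,0,0,0,0,0],[0.001,0,0,0,0,0],[0.001,0,0,0,0,0]]'
python3 - <<'E'
from h import *
gauge([.5052,-.1803],.402,"w3")
E
```

```text
time: 4.2
position: [0.4699, -0.1944, 0.0739]
eef_rot: [-0.0, 0.98, 0.199, 0.0]
ft_force: [-2.1, 1.4, 7.1]
width: 0.0
gripper_force: 3.2
w3 needle (np.int64(208), np.int64(234)) tab rows mid [172.  172.  172.  174.  173.5 173.  173.5] tab span (np.int64(126), np.int64(218))
```

```bash
python3 jog.py '[[0,0,-0.006,0,0,0],[0.008,0,-0.006,0,0,0],[0.014,0,-0.006,0,0,0],[0.014,0,-0.003,0,0,0],[0.014,0,-0.0005,0,0,0],[0.010,0,-0.0005,0,0,0],[0.006,0,-0.0005,0,0,0],[0.0035,0,-0.0005,0,0,0],[0.0035,0,-0.0005,0,0,0],[0.0035,0,-0.007,0,0,0],[0.0035,0,-0.007,0,0,0]]'
python3 - <<'E'
from h import *
gauge([.5052,-.1803],.402,"w4")
E
```

```text
time: 5.35
position: [0.4734, -0.1931, 0.0814]
eef_rot: [0.0, 0.98, 0.2, 0.0]
ft_force: [-0.3, -0.1, -0.3]
width: 0.0001
gripper_force: 0.0
w4 needle (np.int64(152), np.int64(182)) tab rows mid [171.5 172.  172.  165.5 172.5 172.5 169. ] tab span (np.int64(126), np.int64(218))
```

```bash
python3 jog.py '[[0,0,0.004,0,0,0],[0,0,0.0065,0,0,0],[0,0,0.0065,0,0,0],[0.0012,0,0.0065,0,0,0],[0.0012,0,0.0065,0,0,0],[0.0012,0,0,0,0,0],[0.0012,0,0,0,0,0]]'
python3 - <<'E'
from h import *
gauge([.5052,-.1803],.402,"w5")
E
```

```text
time: 6.1
position: [0.4746, -0.1926, 0.0813]
eef_rot: [0.0, 0.98, 0.2, 0.0]
ft_force: [-0.5, -0.2, -0.0]
width: -0.0001
gripper_force: 0.0
w5 needle (np.int64(155), np.int64(186)) tab rows mid [172.  172.  172.  172.  171.5 171.  172. ] tab span (np.int64(126), np.int64(217))
```

```bash
python3 jog.py '[[0,0,-0.05,0,0,0],[0,0,-0.1,0,0,0],[0,0,-0.12,0,0,0],[0.022,-0.045,-0.12,0,0,0],[0.044,-0.09,-0.12,0,0,0.15],[0.066,-0.135,-0.12,0,0,0.3],[0.088,-0.18,-0.12,0,0,0.45],[0.11,-0.225,-0.12,0,0,0.6],[0.132,-0.27,-0.12,0,0,0.75],[0.154,-0.315,-0.12,0,0,0.81],[0.167,-0.345,-0.12,0,0,0.81],[0.167,-0.345,-0.12,0,0,0.81]]' 0.045
python3 jog.py '[[0,0,0.045,0,0,0],[0,0,0.045,0,0,0],[0,0,0.045,0,0,0]]'
python3 - <<'E'
from h import *
T=wcam(); im=arm.capture("wrist")[:,:,::-1].copy(); cv2.imwrite("pics/a1.png",im); np.save("a1.npy",T)
E
```

```text
time: 7.35
position: [0.4926, 0.1936, 0.2003]
eef_rot: [-0.0, 0.979, -0.202, -0.0]
ft_force: [0.8, -0.6, 0.3]
width: 0.045
gripper_force: 0.0
time: 7.65
position: [0.4929, 0.1899, 0.1558]
eef_rot: [0.001, 0.979, -0.203, -0.001]
ft_force: [-0.4, 0.6, 1.6]
width: 0.0449
gripper_force: 0.0
```

View pics/a1.png

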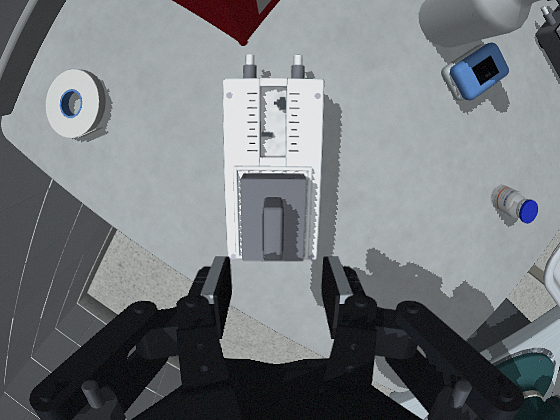

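Wrist over reg_a: deck corners at about (223,79) and (325,80), fin at x 264–281 and y 196–255, needle near (266,134), tab tip near (276,102).

Run:
```python
from h import *
T=np.load("a1.npy"); W={}
for n,u,z in [("TL",(223.5,79),.046),("TR",(324.5,80),.046),("L2",(227,255),.046),("R2",(316,255),.046),("finfarL",(264,207),.09),("finfarR",(280.5,207),.09),("finnearL",(262.5,255),.09),("finnearR",(283,255),.09),("capTL",(240.5,178),.066),("capTR",(307,178),.066),("troughTL",(260.5,86),.046),("troughTR",(289,86),.046),("needle",(266,134),.042),("tab",(276,102),.042)]:
    W[n]=wp2w(T,u,z)[:2]; print(n,W[n].round(4))
a=lambda p,q:np.arctan2(*(W[q]-W[p])[::-1]).round(3)
print("yaws",a("TR","TL")-np.pi/2,a("L2","TL"),a("R2","TR"),a("finfarR","finfarL")-np.pi/2,a("capTR","capTL")-np.pi/2,a("finnearL","finfarL"),a("finnearR","finfarR"),a("troughTR","troughTL")-np.pi/2)
yaw=-.408;e=np.array([np.cos(yaw),np.sin(yaw)]);m=(W["TL"]+W["TR"])/2
print("origin",m-.068*e,"seat",m-.098*e,"seat from cap",(W["capTL"]+W["capTR"])/2-.03*e, "fin", (W["finfarL"]+W["finfarR"])/2-.018*e,tool()[1])
```

```text
TL [0.5983 0.1852]
TR [0.5701 0.1219]
L2 [0.4786 0.2392]
R2 [0.4512 0.1756]
finfarL [0.5151 0.1896]
finfarR [0.5112 0.1807]
finnearL [0.4868 0.2033]
finnearR [0.4818 0.1915]
capTL [0.5326 0.1995]
capTR [0.5155 0.1598]
troughTL [0.5831 0.164 ]
troughTR [0.5754 0.1462]
needle [0.5506 0.1742]
tab [0.5687 0.1587]
yaws -0.41979632679489653 -0.424 -0.424 -0.4077963267948965 -0.4077963267948965 -0.45 -0.353 -0.40879632679489664
origin [0.52182718 0.18052101] seat [0.4942897  0.19242424] seat from cap [0.4965073  0.19152917] fin [0.49661225 0.19227832] [0.49346547 0.1899378  0.15696841]
```

```bash
python3 jog.py '[[0.002,-0.003,0.03,0,0,0.007],[0.002,-0.003,0.055,0,0,0.007],[0.002,-0.003,0.063,0,0,0.007],[0.002,-0.003,0.063,0,0,0.007]]'
python3 jog.py '[[0,0,0,0,0,0],[0,0,0,0,0,0],[0,0,0,0,0,0],[0,0,0,0,0,0],[0,0,0,0,0,0]]' 0
```

```text
time: 8.1
position: [0.4965, 0.1919, 0.0934]
eef_rot: [0.0, 0.978, -0.206, -0.0]
ft_force: [-0.4, 0.2, -0.3]
width: 0.0449
gripper_force: 0.0
time: 8.6
position: [0.497, 0.1924, 0.0946]
eef_rot: [-0.001, 0.979, -0.206, 0.001]
ft_force: [-0.7, -0.6, 6.7]
width: 0.0106
gripper_force: 59.3
```

```bash
python3 jog.py '[[0,0,-0.03,0,0,0],[0,0,-0.06,0,0,0],[-0.003,0.035,-0.06,0,0,0],[-0.006,0.08,-0.06,0,0,0],[-0.01,0.12,-0.06,0,0,0],[-0.012,0.138,-0.06,0,0,0],[-0.012,0.138,-0.02,0,0,0],[-0.012,0.138,0.02,0,0,0],[-0.012,0.138,0.038,0,0,0],[-0.012,0.138,0.044,0,0,0],[-0.012,0.138,0.0455,0,0,0],[-0.012,0.138,0.0455,0,0,0]]'
python3 jog.py '[[0,0,0,0,0,0],[0,0,0,0,0,0],[0,0,0,0,0,0],[0,0,0,0,0,0]]' 0.045
python3 jog.py '[[0,0,-0.03,0,0,0],[0,0,-0.08,0,0,0],[0,0,-0.1,0,0,0],[0,0,-0.1,0,0,0]]' 0.02
python3 - <<'E'
from h import *
T=wcam(); im=arm.capture("wrist")[:,:,::-1].copy(); cv2.imwrite("pics/a2.png",im); np.save("a2.npy",T)
s=arm.capture("side")[:,:,::-1]; t=arm.capture("top")[:,:,::-1]
cv2.imwrite("pics/a2v.png",np.hstack([cv2.resize(s[120:300,140:340],(400,360)),cv2.resize(t[170:350,180:380],(400,360))]))
E
```

```text
time: 9.8
position: [0.4302, 0.0709, 0.0488]
eef_rot: [-0.0, 0.979, -0.206, 0.001]
ft_force: [-0.6, -0.4, 0.2]
width: 0.0106
gripper_force: 58.9
time: 10.2
position: [0.4297, 0.0708, 0.0475]
eef_rot: [-0.0, 0.979, -0.206, 0.0]
ft_force: [-0.3, -0.4, 0.1]
width: 0.045
gripper_force: 0.0
time: 10.6
position: [0.4309, 0.0709, 0.1508]
eef_rot: [-0.001, 0.979, -0.206, 0.002]
ft_force: [0.3, -0.0, -0.3]
width: 0.0202
gripper_force: 0.0
```

View pics/a2v.png

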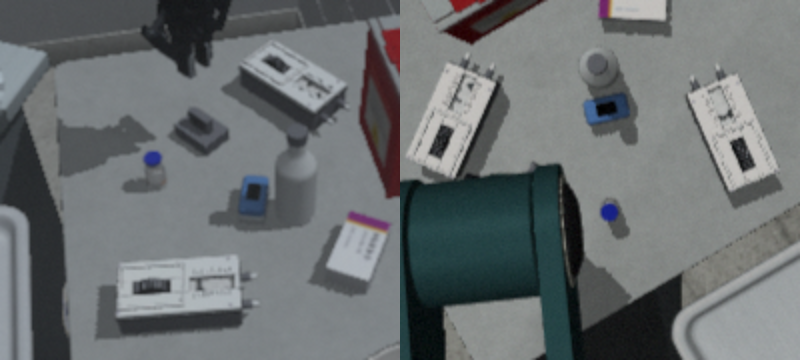

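The side view shows the cap upright at (202,128) in the crop, with everything else in place. Now to roll reg_a's wheel towards +x.

```bash
python3 jog.py '[[0.0005,-0.04,0,0,0,0],[0.001,-0.09,0,0,0,0],[0.0015,-0.1375,0,0,0,0],[0.0015,-0.1375,0,0,0,0],[0.0015,-0.1375,0.04,0,0,0],[0.0015,-0.1375,0.064,0,0,0],[0.0015,-0.1375,0.064,0,0,0]]' 0
python3 - <<'E'
from h import *
gauge([.522,.181],-.415,"a3")
E
python3 jog.py '[[0,0,0.005,0,0,0],[0,0,0.0078,0,0,0],[0,0,0.0078,0,0,0]]'
```

```text
time: 11.45
position: [0.4843, 0.1952, 0.0789]
eef_rot: [0.002, 0.979, -0.206, -0.003]
ft_force: [0.0, 0.1, 0.0]
width: 0.0001
gripper_force: 0.0
a3 needle (np.int64(220), np.int64(250)) tab rows mid [462.5 463.  464.  463.5 462.5 455.  462.5] tab span (np.int64(416), np.int64(509))
time: 11.8
position: [0.4869, 0.196, 0.0763]
eef_rot: [-0.0, 0.979, -0.206, 0.001]
ft_force: [0.4, -0.5, 3.6]
width: 0.0001
gripper_force: 1.5
```

```bash
python3 jog.py '[[0,0,0.001,0,0,0],[0.004,0,0.001,0,0,0],[0.008,0,0.001,0,0,0],[0.012,0,0.001,0,0,0],[0.016,0,0.001,0,0,0],[0.018,0,0.001,0,0,0],[0.018,0,0.001,0,0,0]]'
python3 - <<'E'
from h import *
gauge([.522,.181],-.415,"a4")
E
python3 jog.py '[[0.018,0,-0.006,0,0,0],[0.009,0,-0.006,0,0,0],[0,0,-0.006,0,0,0],[0,0,-0.003,0,0,0],[0,0,0,0,0,0],[0.004,0,0,0,0,0],[0.008,0,0,0,0,0],[0.012,0,0,0,0,0],[0.016,0,0,0,0,0],[0.018,0,0,0,0,0],[0.018,0,0,0,0,0]]'
python3 - <<'E'
from h import *
gauge([.522,.181],-.415,"a5")
E
```

```text
time: 12.5
position: [0.5034, 0.1886, 0.0746]
eef_rot: [-0.0, 0.978, -0.206, 0.0]
ft_force: [1.4, 0.5, 4.3]
width: 0.0004
gripper_force: 2.5
a4 needle (np.int64(295), np.int64(322)) tab rows mid [461.  461.5 461.  460.5 459.5 452.5 459. ] tab span (np.int64(414), np.int64(504))
time: 13.65
position: [0.5196, 0.1813, 0.0743]
eef_rot: [0.0, 0.979, -0.206, -0.0]
ft_force: [-0.0, -0.1, 0.1]
width: 0.0003
gripper_force: 0.0
a5 needle (np.int64(356), np.int64(390)) tab rows mid [460.  273.  458.5 458.5 281.  450.  457.5] tab span (np.int64(410), np.int64(504))
```

The second command started from the end of the last stroke, so it ran past the wheel. No harm done: no force shows and 8.6 mm is left. I'll go back and stroke again.

```bash
python3 jog.py '[[0,0,-0.006,0,0,0],[-0.02,0,-0.006,0,0,0],[-0.036,0,-0.006,0,0,0],[-0.036,0,-0.003,0,0,0],[-0.036,0,0,0,0,0],[-0.032,0,0,0,0,0],[-0.028,0,0,0,0,0],[-0.024,0,0,0,0,0],[-0.020,0,0,0,0,0],[-0.020,0,0,0,0,0],[-0.020,0,-0.007,0,0,0],[-0.020,0,-0.007,0,0,0]]'
python3 - <<'E'
from h import *
gauge([.522,.181],-.415,"a6")
E
```

```text
time: 14.9
position: [0.5012, 0.1895, 0.0821]
eef_rot: [0.0, 0.979, -0.206, 0.0]
ft_force: [-1.1, 0.4, 1.0]
width: -0.0001
gripper_force: 0.0
a6 needle (np.int64(435), np.int64(462)) tab rows mid [462.5 462.5 461.  461.  461.  460.  459.5] tab span (np.int64(415), np.int64(504))
```

```bash
python3 jog.py '[[-0.006,0,0,0,0,0],[-0.006,0,0.005,0,0,0],[-0.006,0,0.007,0,0,0],[-0.006,0,0.007,0,0,0],[-0.0045,0,0.007,0,0,0],[-0.003,0,0.007,0,0,0],[-0.003,0,0.007,0,0,0],[-0.003,0,0,0,0,0],[-0.003,0,0,0,0,0]]'
python3 - <<'E'
from h import *
gauge([.522,.181],-.415,"a7")
s=cv2.imread("pics/a7_s.png"); b=cv2.imread("pics/w5_s.png"); cv2.imwrite("pics/cmp.png",np.vstack([s[:280,:640],b[:280,:640]]))
E
```

```text
time: 15.85
position: [0.4986, 0.1908, 0.0823]
eef_rot: [-0.0, 0.979, -0.206, 0.0]
ft_force: [0.8, 0.6, 0.2]
width: 0.0002
gripper_force: 0.0
a7 needle (np.int64(75), np.int64(478)) tab rows mid [272.  272.  279.5 281.  280.5 281.  290.5] tab span (np.int64(75), np.int64(505))
```

View pics/cmp.png

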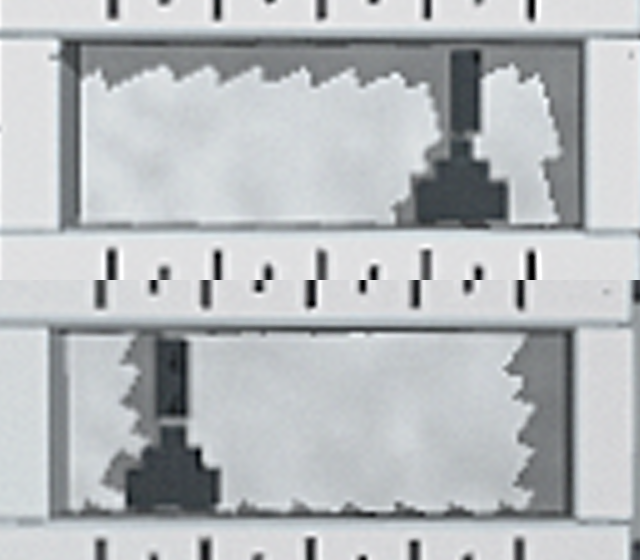

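Top strip (reg_a): needle at 465, tab tip at about 460, so it is 0.4 mm past. Bottom strip (reg_b): 171 against 172, in line. I'll nudge reg_a back by 1.1 mm.

```bash
python3 jog.py '[[0,0,0.005,0,0,0],[0,0,0.007,0,0,0],[0,0,0.007,0,0,0],[-0.0011,0,0.007,0,0,0],[-0.0011,0,0.007,0,0,0],[-0.0011,0,0,0,0,0],[-0.0011,0,0,0,0,0]]'
python3 - <<'E'
from h import *
T=wcam(); im=arm.capture("wrist")[:,:,::-1].copy()
s=scale_strip(im,T,[.522,.181],-.415,half=(.032,.014)); d=s.max(2)<80
for lo,hi in [(75,125),(185,215)]:
    r=[np.where(x[350:560])[0]+350 for x in d[lo:hi]]; print(lo,np.median([x.min() for x in r if len(x)]),np.median([x.max() for x in r if len(x)]))
E
```

```text
time: 16.6
position: [0.4975, 0.1912, 0.0822]
eef_rot: [-0.0, 0.979, -0.206, 0.0]
ft_force: [-0.1, 0.8, -0.2]
width: -0.0002
gripper_force: 0.0
75 445.0 472.0
185 419.0 503.0
```

```bash
python3 jog.py '[[0,0,-0.035,0,0,0],[0,0,-0.066,0,0,0],[-0.004,0.04,-0.066,0,0,0],[-0.008,0.09,-0.066,0,0,0],[-0.0134,0.1375,-0.066,0,0,0],[-0.0134,0.1375,-0.066,0,0,0],[-0.0134,0.1375,-0.02,0,0,0],[-0.0134,0.1375,0.02,0,0,0],[-0.0134,0.1375,0.0337,0,0,0],[-0.0134,0.1375,0.0337,0,0,0]]' 0.045
python3 jog.py '[[0,0,0,0,0,0],[0,0,0,0,0,0],[0,0,0,0,0,0],[0,0,0,0,0,0],[0,0,0,0,0,0]]' 0
python3 jog.py '[[0,0,-0.04,0,0,0],[0,0,-0.08,0,0,0],[0,0,-0.106,0,0,0],[0.004,-0.04,-0.106,0,0,0],[0.008,-0.09,-0.106,0,0,0],[0.011,-0.138,-0.106,0,0,0],[0.011,-0.138,-0.106,0,0,0],[0.011,-0.138,-0.075,0,0,0],[0.011,-0.138,-0.056,0,0,0],[0.011,-0.138,-0.056,0,0,0]]'
python3 - <<'E'
from h import *
T=wcam(); im=arm.capture("wrist")[:,:,::-1].copy(); s=arm.capture("side")[:,:,::-1]
cv2.imwrite("pics/a8.png",np.hstack([cv2.resize(im[60:280,190:350],(400,550)),cv2.resize(s[100:220,225:325],(400,480))[:550]] if 0 else [cv2.resize(im[60:280,190:350],(400,550)),cv2.resize(s[100:220,225:325],(400,550))]))
E
```

```text
time: 17.65
position: [0.4288, 0.0709, 0.0463]
eef_rot: [0.001, 0.979, -0.206, -0.002]
ft_force: [-0.6, 0.0, 0.8]
width: 0.0453
gripper_force: 0.0
time: 18.15
position: [0.4307, 0.071, 0.0498]
eef_rot: [-0.001, 0.979, -0.206, 0.001]
ft_force: [-0.8, 1.2, 5.5]
width: 0.0108
gripper_force: 59.2
time: 19.15
position: [0.4944, 0.1922, 0.1022]
eef_rot: [0.001, 0.979, -0.206, -0.001]
ft_force: [-0.4, -0.6, 0.2]
width: 0.0106
gripper_force: 59.0
```

View pics/a8.png

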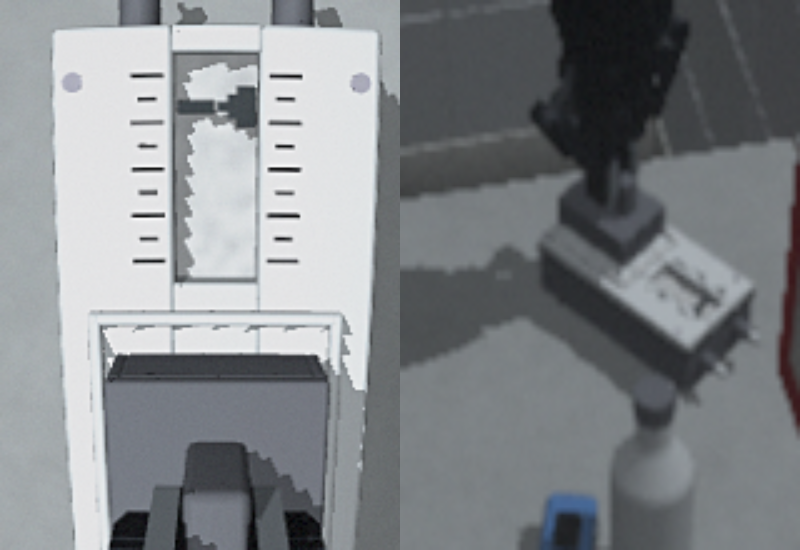

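The cap is held over the kerb with its front edge inside the front kerb and centred sideways (108–328 inside 97–335). The needle is in line with the tab. Lowering it now.

```bash
python3 jog.py '[[0,0,0.004,0,0,0],[0,0,0.008,0,0,0],[0,0,0.0095,0,0,0],[0,0,0.0095,0,0,0]]'
python3 jog.py '[[0,0,0.0005,0,0,0],[0,0,0.0005,0,0,0]]'
```

```text
time: 19.65
position: [0.4957, 0.1927, 0.0958]
eef_rot: [-0.0, 0.979, -0.206, 0.001]
ft_force: [-6.7, -3.2, 11.6]
width: 0.0107
gripper_force: 60.7
time: 19.85
position: [0.4957, 0.1927, 0.0957]
eef_rot: [-0.0, 0.979, -0.206, 0.001]
ft_force: [-8.8, -2.7, 16.9]
width: 0.0107
gripper_force: 61.5
```

```bash
python3 jog.py '[[0,0,-0.0015,0,0,0],[0,0,-0.0015,0,0,0]]'
python3 jog.py '[[-0.0012,0,0,0,0,0],[-0.0012,0,0,0,0,0]]'
python3 jog.py '[[0,0,0.001,0,0,0],[0,0,0.001,0,0,0]]'
```

```text
time: 20.05
position: [0.4956, 0.1927, 0.0958]
eef_rot: [-0.0, 0.979, -0.206, 0.0]
ft_force: [-2.8, -0.0, 10.7]
width: 0.0106
gripper_force: 60.6
time: 20.25
position: [0.4947, 0.1931, 0.0958]
eef_rot: [-0.0, 0.979, -0.206, 0.001]
ft_force: [2.0, -1.8, 5.0]
width: 0.0109
gripper_force: 59.7
time: 20.45
position: [0.4947, 0.1932, 0.0958]
eef_rot: [-0.0, 0.979, -0.206, 0.001]
ft_force: [-4.8, -4.2, 18.0]
width: 0.0105
gripper_force: 61.5
```

```bash
python3 jog.py '[[0,0,-0.002,0,0,0],[0,0,-0.002,0,0,0]]'
python3 jog.py '[[0,0,0,0,0,0],[0,0,0,0,0,0],[0,0,0,0,0,0],[0,0,0,0,0,0]]' 0.045
python3 jog.py '[[0,0,-0.03,0,0,0],[0,0,-0.064,0,0,0],[0,0,-0.064,0,0,0],[0,0,-0.064,0,0,0]]'
python3 - <<'E'
from h import *
T0=np.load("a1.npy"); i0=cv2.imread("pics/a1.png")
T=wcam(); im=arm.capture("wrist")[:,:,::-1].copy(); cv2.imwrite("pics/a9.png",im); np.save("a9.npy",T)
s0=cv2.imread("pics/side0.png"); s=arm.capture("side")[:,:,::-1].copy(); cv2.imwrite("pics/s9.png",s)
# compare cap in both: side crop shift by template match, and difference of whole side picture
t=s0[136:160,262:292]; r=cv2.matchTemplate(cv2.resize(s[126:170,252:302],None,fx=8,fy=8,interpolation=2),cv2.resize(t,None,fx=8,fy=8,interpolation=2),cv2.TM_CCOEFF_NORMED)
_,v,_,l=cv2.minMaxLoc(r);print("side cap shift px",l[0]/8-10,l[1]/8-10,round(v,3))
# housing as reference
t=s0[160:182,288:314]; r=cv2.matchTemplate(cv2.resize(s[150:192,278:324],None,fx=8,fy=8,interpolation=2),cv2.resize(t,None,fx=8,fy=8,interpolation=2),cv2.TM_CCOEFF_NORMED)
_,v,_,l=cv2.minMaxLoc(r);print("side housing shift px",l[0]/8-10,l[1]/8-10,round(v,3))
for p in [(.4944,.1924,.09),(.4944,.1924,.046),(.4944,.1924,.066)]: print(w2pix("side",p).round(1))
for nm,TT,I in [("a1",T0,i0),("a9",T,im)]:
    # rectify at roof plane around the seat, 5px/mm, columns = housing x
    e=np.array([np.cos(-.415),np.sin(-.415)]);n=np.array([-e[1],e[0]]);o=np.array([.4944,.1924])
    P=np.array([[ww2p(TT,[*(o+x*e+y*n),.066]) for x in np.arange(-.01,.05,.0002)] for y in np.arange(.034,-.034,-.0002)],np.float32)
    q=cv2.cvtColor(cv2.remap(I,P,None,1),6).astype(int); 
    f=q[130:210].mean(0); c=q[:,150:180].mean(1)
    print(nm,"x profile",[(round(-10+i*.2,1),int(f[i])) for i in range(170,300,5)]); print("y profile",[(round(34-i*.2,1),int(c[i])) for i in list(range(0,80,4))+list(range(260,340,4))])
E
```

```text
time: 20.65
position: [0.4941, 0.1932, 0.0962]
eef_rot: [0.0, 0.979, -0.206, -0.0]
ft_force: [-0.5, -0.9, -1.5]
width: 0.0105
gripper_force: 59.0
time: 21.05
position: [0.4942, 0.1931, 0.0962]
eef_rot: [0.0, 0.979, -0.206, -0.0]
ft_force: [0.8, -0.6, 0.3]
width: 0.0448
gripper_force: 0.0
time: 21.45
position: [0.4945, 0.1932, 0.1608]
eef_rot: [-0.0, 0.979, -0.206, 0.001]
ft_force: [0.1, 0.0, -0.3]
width: 0.0455
gripper_force: 0.0
side cap shift px -0.625 -0.625 0.969
side housing shift px 0.0 0.0 0.99
[277.8 139.4]
[277.8 151.6]
[277.8 146.1]
a1 x profile [(24.0, 121), (25.0, 122), (26.0, 122), (27.0, 121), (28.0, 121), (29.0, 121), (30.0, 121), (31.0, 122), (32.0, 77), (33.0, 65), (34.0, 62), (35.0, 62), (36.0, 208), (37.0, 195), (38.0, 211), (39.0, 231), (40.0, 196), (41.0, 225), (42.0, 228), (43.0, 228), (44.0, 227), (45.0, 229), (46.0, 180), (47.0, 163), (48.0, 214), (49.0, 209)]
y profile [(34.0, 171), (33.2, 152), (32.4, 225), (31.6, 231), (30.8, 229), (30.0, 229), (29.2, 229), (28.4, 230), (27.6, 228), (26.8, 217), (26.0, 231), (25.2, 232), (24.4, 145), (23.6, 144), (22.8, 170
[... 546 characters left out ...]
 211), (39.0, 230), (40.0, 192), (41.0, 233), (42.0, 227), (43.0, 227), (44.0, 228), (45.0, 231), (46.0, 156), (47.0, 186), (48.0, 214), (49.0, 209)]
y profile [(34.0, 166), (33.2, 189), (32.4, 229), (31.6, 230), (30.8, 229), (30.0, 229), (29.2, 229), (28.4, 229), (27.6, 226), (26.8, 223), (26.0, 233), (25.2, 211), (24.4, 140), (23.6, 125), (22.8, 122), (22.0, 122), (21.2, 122), (20.4, 122), (19.6, 122), (18.8, 122), (-18.0, 121), (-18.8, 114), (-19.6, 112), (-20.4, 151), (-21.2, 136), (-22.0, 129), (-22.8, 149), (-23.6, 137), (-24.4, 139), (-25.2, 162), (-26.0, 168), (-26.8, 201), (-27.6, 229), (-28.4, 234), (-29.2, 220), (-30.0, 133), (-30.8, 100), (-31.6, 108), (-32.4, 108), (-33.2, 108)]
```

The cap lies about 2 mm to -x of the kerb's centre, which is within the play but close to the limit. I'll regrasp it and centre it.

```bash
python3 jog.py '[[0,0,0.04,0,0,0],[0,0,0.064,0,0,0],[0,0,0.064,0,0,0]]'
python3 jog.py '[[0,0,0,0,0,0],[0,0,0,0,0,0],[0,0,0,0,0,0],[0,0,0,0,0,0],[0,0,0,0,0,0]]' 0
python3 jog.py '[[0.001,0.0003,0,0,0,0],[0.0022,0.0005,0,0,0,0],[0.0022,0.0005,0.001,0,0,0],[0.0022,0.0005,0.001,0,0,0]]'
python3 jog.py '[[0,0,-0.001,0,0,0],[0,0,-0.001,0,0,0]]'
```

```text
time: 21.85
position: [0.4923, 0.1924, 0.0919]
eef_rot: [0.002, 0.979, -0.206, -0.003]
ft_force: [-0.6, -0.3, -0.2]
width: 0.0451
gripper_force: 0.0
time: 22.35
position: [0.4949, 0.1933, 0.0979]
eef_rot: [-0.001, 0.979, -0.206, 0.001]
ft_force: [-0.1, -1.2, 6.8]
width: 0.0107
gripper_force: 60.7
time: 22.75
position: [0.4964, 0.1924, 0.0978]
eef_rot: [-0.001, 0.979, -0.206, 0.001]
ft_force: [-11.5, 0.7, 20.0]
width: 0.0106
gripper_force: 62.6
time: 22.95
position: [0.4965, 0.1921, 0.0978]
eef_rot: [-0.001, 0.979, -0.206, 0.001]
ft_force: [-3.9, 0.9, 11.2]
width: 0.0103
gripper_force: 61.4
```

```bash
python3 jog.py '[[0,0,-0.0008,0,0,0],[0,0,-0.0008,0,0,0]]'
python3 jog.py '[[0,0,0,0,0,0],[0,0,0,0,0,0],[0,0,0,0,0,0],[0,0,0,0,0,0]]' 0.045
python3 jog.py '[[0,0,-0.03,0,0,0],[0,0,-0.064,0,0,0],[0,0,-0.064,0,0,0],[0,0,-0.064,0,0,0]]'
python3 - <<'E'
from h import *
T0=np.load("a1.npy"); i0=cv2.imread("pics/a1.png")
T=wcam(); im=arm.capture("wrist")[:,:,::-1].copy(); cv2.imwrite("pics/a10.png",im); np.save("a10.npy",T)
s0=cv2.imread("pics/side0.png"); s=arm.capture("side")[:,:,::-1].copy()
t=s0[136:160,262:292]; r=cv2.matchTemplate(cv2.resize(s[126:170,252:302],None,fx=8,fy=8,interpolation=2),cv2.resize(t,None,fx=8,fy=8,interpolation=2),cv2.TM_CCOEFF_NORMED)
_,v,_,l=cv2.minMaxLoc(r);print("side cap shift px",l[0]/8-10,l[1]/8-10,round(v,3))
e=np.array([np.cos(-.415),np.sin(-.415)]);n=np.array([-e[1],e[0]]);o=np.array([.4944,.1924]); p0=w2pix("side",[*o,.07])
print("px per mm e,n,z",[(w2pix("side",np.r_[o,.07]+d)-p0).round(2) for d in (np.r_[e*.001,0],np.r_[n*.001,0],[0,0,.001])])
for nm,TT,I in [("a1",T0,i0),("a9",np.load("a9.npy"),cv2.imread("pics/a9.png")),("a10",T,im)]:
    P=np.array([[ww2p(TT,[*(o+x*e+y*n),.066]) for x in np.arange(-.01,.05,.0002)] for y in np.arange(.034,-.034,-.0002)],np.float32)
    q=cv2.cvtColor(cv2.remap(I,P,None,1),6).astype(int)
    def fe(rows): f=q[rows].mean(0); i=np.where(f[150:]<100)[0][0]+150; return -10+i*.2
    def kb(rows): f=q[rows].mean(0); return -10+(np.argmin(f[228:250])+228)*.2
    c=q[:,150:170].mean(1); b=np.where(c[:170]>150)[0].max(); d=np.where(abs(c[170:]-122)>9)[0].min()+170
    print(nm,"front edge left/mid/right",[round(fe(slice(a,a+20)),1) for a in (70,160,250)],"kerb",[round(kb(slice(a,a+20)),1) for a in (70,160,250)],"roof y edges",34-b*.2,34-d*.2)
E
```

```text
time: 23.15
position: [0.4963, 0.1919, 0.0979]
eef_rot: [-0.0, 0.979, -0.206, 0.0]
ft_force: [-1.8, 0.3, 6.6]
width: 0.0108
gripper_force: 60.9
time: 23.55
position: [0.496, 0.1917, 0.097]
eef_rot: [0.0, 0.979, -0.206, -0.0]
ft_force: [0.5, 0.0, -0.9]
width: 0.0452
gripper_force: 0.0
time: 23.95
position: [0.4963, 0.1918, 0.1616]
eef_rot: [-0.0, 0.979, -0.206, 0.001]
ft_force: [-0.8, -0.9, -0.5]
width: 0.0451
gripper_force: 0.0
side cap shift px -0.125 -0.25 0.982
px per mm e,n,z [array([0.27, 0.17]), array([ 0.25, -0.18]), array([-0.  , -0.28])]
a1 front edge left/mid/right [np.float64(31.8), np.float64(31.8), np.float64(31.8)] kerb [np.float64(35.6), np.float64(35.6), np.float64(35.6)] roof y edges 22.6 -20.200000000000003
a9 front edge left/mid/right [np.float64(28.4), np.float64(28.4), np.float64(28.4)] kerb [np.float64(37.6), np.float64(37.6), np.float64(37.6)] roof y edges 24.799999999999997 -19.0
a10 front edge left/mid/right [np.float64(30.4), np.float64(30.4), np.float64(30.4)] kerb [np.float64(37.6), np.float64(37.6), np.float64(37.6)] roof y edges 24.799999999999997 -19.200000000000003
```

Run:
```python
from h import *
T=np.load("a10.npy"); im=cv2.imread("pics/a10.png")
s=scale_strip(im,T,[.522,.181],-.415,half=(.032,.014)); d=s.max(2)<85
for lo,hi in [(75,120),(185,215)]:
    r=[np.where(x[400:560])[0]+400 for x in d[lo:hi]]; print(lo,[(np.median([x.min() for x in r if len(x)])+np.median([x.max() for x in r if len(x)]))/2])
a=cv2.imread("pics/side0.png");b=arm.capture("side")[:,:,::-1].copy()
m=cv2.morphologyEx((cv2.absdiff(a,b).max(2)>40).astype(np.uint8),cv2.MORPH_OPEN,np.ones((3,3)))
n,l,st,c=cv2.connectedComponentsWithStats(m)
print([(tuple(c[i].astype(int)),int(st[i,4])) for i in range(1,n) if st[i,4]>12])
```

```text
75 [np.float64(461.0)]
185 [np.float64(460.5)]
[((np.int64(48), np.int64(32)), 2989), ((np.int64(213), np.int64(21)), 5423), ((np.int64(300), np.int64(1)), 13), ((np.int64(115), np.int64(53)), 4095), ((np.int64(277), np.int64(30)), 1073), ((np.int64(276), np.int64(94)), 1401), ((np.int64(58), np.int64(79)), 29), ((np.int64(69), np.int64(77)), 15), ((np.int64(90), np.int64(80)), 16), ((np.int64(86), np.int64(89)), 22), ((np.int64(97), np.int64(96)), 15), ((np.int64(159), np.int64(96)), 18), ((np.int64(166), np.int64(125)), 439), ((np.int64(140), np.int64(138)), 1733), ((np.int64(17), np.int64(132)), 283), ((np.int64(55), np.int64(142)), 254), ((np.int64(199), np.int64(169)), 1999), ((np.int64(40), np.int64(203)), 22)]
```

Needle and tab agree (461 against 460.5). The only picture differences are the arm and its shadow, so I'm handing the job in.

```bash
python3 -c "
from workcell import arm
print(arm.job_done())"
```

```text
the job is handed in; nothing more can be done
None
```

I handed the job in at about 24 s: both needles measured within about 0.2 mm of their index tabs, the cap is back flat inside reg_a's kerb, and I saw no other object moved.

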